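Size a pump plunger on the step ring gauge

ROBOT

A 6-joint arm with a two-finger parallel gripper is mounted at the origin on a cart in front of the work surface, level with it; the furniture and walls round the work are solid. World frame = base frame: x ahead of the robot, y to its left, z up, the work surface at z = 0. Lengths are in mm, angles in degrees, forces in N, time in s.
With the tool pointing down it reaches from about 300 to 850 mm from the base axis. Payload 5.4 kg.
Tool frame: the origin (TCP) lies at the very end of the fingers, on their centre line; the grasp point (between the pads) lies 19 mm behind it; z points along the fingers, x is the direction in which the jaws open and shut, and the axes are right-handed (so a half turn about z gives the same grasp; the last joint's range is limited). The gripper opens to 85 mm and grips with 20 to 120 N. Pads are 22 mm wide; open, the fingers measure 114 mm over their backs; the gripper's body (76 mm by 85 mm) begins 54 mm behind the grasp point. The pads swing forward as they close: fully open they stand 13 mm farther back than shut.
Start: joints at [61.415, 9.076, 91.501, -0, 79.423, -12.038], TCP at [163.771, 551.167, 231.299] pointing down, gripper open.
Joint ranges: [-166.64, 166.64], [-54.1, 131.32], [10.49, 154.53], [-73.88, 253.88], [9.74, 151.15], [-171.62, 171.62]. Speed limits (degrees/s): [147.25, 147.25, 180, 180, 180, 180].

INTERFACE

Orientations are given as a 3x3 rotation matrix whose columns are the frame's x, y, z axes.
In Python, from plant import status, cams, order gives the robot as it stands. The module is installed in compiled form; this text tells all that it offers.
- The arm moves only by the tool arm_command, never from a script. Its arguments are lists of equal length, an entry for each row: "translation": the shift along the tool's x, y, z in m, a list of three; "turn": the turn about the tool's z in degrees. In form: {"translation": [[tx, ty, tz], ...], "turn": [turn, ...]}. A call has exactly 8 rows; each row is the pose to reach, as a shift and turn from the pose commanded when the call began, along the tool's axes at that moment; what a row does not reach only later rows make up. A row lasts 1/10 s, in which the tool goes at most 50 mm and 8.59 degrees, less where a joint would pass 70% of its speed; a pose out of reach is approached as far as the arm can. A call with a gripper value outside its range is refused whole. "grip" is the closure, from -1 (fully open) to 1 (shut), so that 0 is half open, set as the call begins (left out, the last holds). The fingers move at their own pace and stop on an object; "force" is the grip in N (left out, the last holds). Time passes only in rows, so rows that repeat a pose let the fingers close, or fill a call up. It gives the time, the measured TCP pose, the force and the opening at its end, in the units of the state.
- status.get_obs(): the state, without advancing time (a new reading comes with each control period).
- cams.capture(name): name is "side" or "top"; returns a dict with "frame" (420x560x3 uint8, red, green, blue), "fx", "fy", "cx", "cy" (pixels), "rvec" (rotation vector, rad) and "tvec" (3), from world to camera coordinates, as OpenCV has them. Camera axes: x right, y down, z forward; pixel columns grow to the right and rows downward; lengths in mm; the calibration is good to about 2 mm. A picture is of the moment at which its call begins. There is no depth.
- order.close_job(): hands the job in, once; it reports no verdict.
The state is a dict: "t": time; "joint_positions": joint angles; "joint_vel": joint speeds; "effort": joint torques, N m; "eef_pos": TCP position; "orientation": TCP orientation; "ft_force": force on the tool from outside, world axes, zero at the start; "torque": the same for the moment, N m; "finger_gap": finger opening in mm.
Only numpy, scipy, OpenCV 4.12 (cv2) and the standard library are available. Lean on these libraries where they do the work, as an engineer would, in place of code of your own. Each camera call takes 0.05 s, during which the arm holds its last target.

TASK

Find the size of the middle plunger of the three in the rack: take it by its black grip and push it nose first into the row of rings of the gauge, through every ring that lets it pass, until one stops it. Press it home against that ring for a moment with a gentle but definite push of about 10 N, never more than 18 N, then let go and leave it there in the rings with its nose at the ring that stopped it. Leave the other two plungers and everything else on the worktop where they are.

Things in the scene. Friction and masses are not known exactly. Their poses are not given: they have to be found in the camera images.
- gauge: Step ring gauge, fixed: five upright plates one behind the other, a round bore in each, all on one level axis 70 mm above the worktop. Origin on the worktop under the front face of the first plate, below the axis; x: the way a plunger is pushed in (away from the robot within 0.2 rad), z up. Plates 56 mm wide, 8 thick, tops 100 mm up; base x -19 to 115 mm, 84 wide, 14 high (21 under the plates).
- gauge_mouth (a point): Centre of the first, largest bore at its front face, 70 mm above the worktop; axes as the gauge's. Front faces of the plates lie 0, 28, 56, 76 and 96 mm along x; bore diameters 30, 25.5, 19.5, 13.5 and 8 mm in that order, plain edges. A head stops at the first ring smaller than itself: its bevelled front edge then stands about 1 mm inside that bore, its pilot pin through it.
- rack_middle (a point): Centre of the middle place of the fixed plunger rack, 60 mm above the worktop. Plungers lie level along its x (away from the robot), noses to +x, 54 mm apart in y, mid-heads within 2 mm of x = 0, stem and pilot in open V notches of two walls at x = -50 and 40 mm (8 mm thick, tops 69 mm up; base x -60 to 52, 156 wide, 10 high). They lift straight up; nothing is beneath the grips.
- plunger_a_grip (a point): Centre of the black grip of a loose plunger; x along it to the nose. Grip 16 mm square, sides upright, 46 long, with 19 mm square end flanges 3 mm long; then a stem 10 mm dia x 40, the steel head, 64 long, front edge bevelled 3 mm, and a pilot pin 6 mm dia, 14 long, round end. Head dia is 12, 18 or 24 mm, not told which; else alike. Place in the rack varies. 120 to 195 g, nose-heavy.
- plunger_a_nose (a point): Centre of the front end face of the head of the plunger with plunger_a_grip, 127 mm ahead of that point on the axis; the pilot pin stands out 14 mm beyond. x points out of the nose.
- plunger_b_grip (a point): Centre of the black grip of a loose plunger; x along it to the nose. Grip 16 mm square, sides upright, 46 long, with 19 mm square end flanges 3 mm long; then a stem 10 mm dia x 40, the steel head, 64 long, front edge bevelled 3 mm, and a pilot pin 6 mm dia, 14 long, round end. Head dia is 12, 18 or 24 mm, not told which; else alike. Place in the rack varies. 120 to 195 g, nose-heavy.
- plunger_b_nose (a point): Centre of the front end face of the head of the plunger with plunger_b_grip, 127 mm ahead of that point on the axis; the pilot pin stands out 14 mm beyond. x points out of the nose.
- plunger_c_grip (a point): Centre of the black grip of a loose plunger; x along it to the nose. Grip 16 mm square, sides upright, 46 long, with 19 mm square end flanges 3 mm long; then a stem 10 mm dia x 40, the steel head, 64 long, front edge bevelled 3 mm, and a pilot pin 6 mm dia, 14 long, round end. Head dia is 12, 18 or 24 mm, not told which; else alike. Place in the rack varies. 120 to 195 g, nose-heavy.
- plunger_c_nose (a point): Centre of the front end face of the head of the plunger with plunger_c_grip, 127 mm ahead of that point on the axis; the pilot pin stands out 14 mm beyond. x points out of the nose.
- specimen_cup: Bystander, loose: specimen cup with a screw lid, 57 x 61 mm high; origin at the centre of its underside.
- dropper: Bystander, loose: small dropper bottle, 33 x 102 mm high; origin at the centre of its underside.
- dish: Bystander, loose: petri dish, 63 x 14 mm high; origin at the centre of its underside.
- lab_timer: Bystander, loose: white timer, 60 x 64 x 22 mm; origin at the centre of its underside.
- pen: Bystander, loose: ball pen, 145 mm long, lying; origin at the centre of its underside.

How it is judged:
By the outcome, as a careful person would: the job done as asked, in the order asked, and still so for the second after the job is handed in, with the robot touching nothing.
It also fails if it takes over 72 s, if anything falls off the work surface, if the arm or the gripper's body presses on something with over 40 N, if the wrist force passes 120 N, or if a joint passes its speed limit or range.

## Working session

There is one attempt and no reset: what is moved stays moved. The work goes in short steps, Python scripts to look and compute and a tool call to move; the robot and the scene stay as the last step left them, time stands still between calls to the robot, and variables do not carry over. Pictures are saved under pics/ and viewed, and the job is handed in when it is done.

Besides the shell and the picture viewer there is one more tool, called after "Call:" in YAML: its name, and indented under it one key for each argument. arm_command: Moves the arm, as the interface text tells. Its arguments: {"type":"object","properties":{"translation":{"type":"array"},"turn":{"type":"array"},"grip":{"type":"number"},"force":{"type":"number"}},"required":["translation","turn"]}

```bash
mkdir -p pics; python3 - <<'E'
from plant import status,cams
import cv2,pickle
o=status.get_obs();print(o)
for n in("side","top"):
    c=cams.capture(n);pickle.dump(c,open(f"{n}0.pkl","wb"));cv2.imwrite(f"pics/{n}0.png",c["frame"][:,:,::-1]);print({k:v for k,v in c.items() if k!="frame"})
E
```

```text
{'t': 0.0, 'joint_positions': array([ 6.14151177e+01,  9.11389810e+00,  9.15734865e+01, -8.47209945e-05,
        7.94216791e+01, -1.20363537e+01]), 'joint_vel': array([-0.06636427, -0.00734665,  0.069631  , -0.09542702,  0.03255396,
       -0.03254714]), 'effort': array([ 1.90916267e-03, -3.95985067e+01, -3.31439710e+01,  1.21043809e-04,
        7.97756889e-03,  5.07637196e-05]), 'eef_pos': array([163.48703567, 550.63941371, 230.29317611]), 'orientation': array([[ 2.84826239e-01,  9.58578732e-01, -9.09482359e-04],
       [ 9.58577356e-01, -2.84827417e-01, -1.67219433e-03],
       [-1.86197543e-03, -3.95524374e-04, -9.99998188e-01]]), 'ft_force': array([ 0.02389408,  0.4080988 , -0.32650761]), 'torque': array([-0.01528988,  0.00928572, -0.00989481]), 'finger_gap': 85.52582937603798}
{'fx': 505.59156220768125, 'fy': 505.59156220768125, 'cx': 274.9329064858804, 'cy': 210.65093613681722, 'rvec': array([ 1.85816197,  1.90854036, -0.570028  ]), 'tvec': array([  -3.02986138, -407.84689327, 1532.24918357])}
{'fx': 459.6050700715191, 'fy': 459.6050700715191, 'cx': 283.423186180789, 'cy': 210.30192280887022, 'rvec': array([ 2.14225067, -2.1125592 ,  0.23416783]), 'tvec': array([  3.728336  , 556.34357912, 979.55051033])}
```

View pics/side0.png

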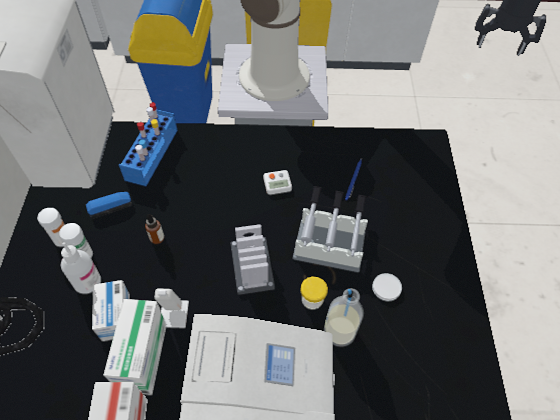

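View pics/top0.png

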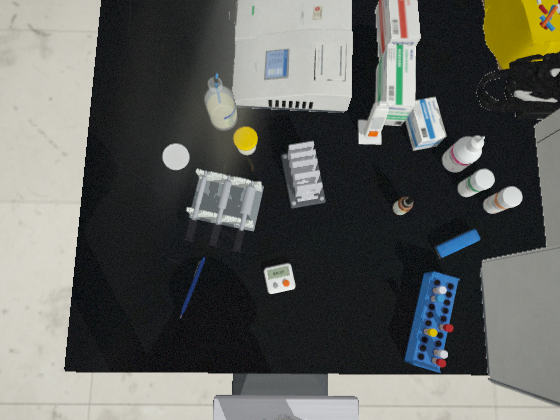

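Side view looks back toward the robot: rack around (332,235), gauge around (252,260). In the top view (x up, y left) the rack is at (226,200) and the gauge at (304,173). I'll zoom in on both.

```bash
cat > h.py <<'E'
import numpy as np,cv2,pickle
def load(n,i=0): return pickle.load(open(f"{n}{i}.pkl","rb"))
def ray(c,u,v):
    R=cv2.Rodrigues(np.array(c["rvec"]))[0];t=np.array(c["tvec"])
    d=R.T@np.array([(u-c["cx"])/c["fx"],(v-c["cy"])/c["fy"],1]);return -R.T@t,d
def onz(c,u,v,z):
    o,d=ray(c,u,v);return o+d*(z-o[2])/d[2]
def proj(c,P):
    K=np.array([[c["fx"],0,c["cx"]],[0,c["fy"],c["cy"]],[0,0,1]])
    return cv2.projectPoints(np.array(P,float).reshape(-1,1,3),np.array(c["rvec"]),np.array(c["tvec"]),K,None)[0].reshape(-1,2)
def tri(a,pa,b,pb):
    o1,d1=ray(a,*pa);o2,d2=ray(b,*pb)
    A=np.c_[d1,-d2];s=np.linalg.lstsq(A,o2-o1,rcond=None)[0]
    p,q=o1+s[0]*d1,o2+s[1]*d2;return (p+q)/2,np.linalg.norm(p-q)
def crop(c,x0,y0,w,h,s,fn):
    im=c["frame"][y0:y0+h,x0:x0+w,::-1]
    im=np.clip((im/255.)**0.5*255,0,255).astype(np.uint8)
    cv2.imwrite(fn,cv2.resize(im,None,fx=s,fy=s,interpolation=cv2.INTER_CUBIC))
E
python3 - <<'E'
from h import *
t=load("top");s=load("side")
print(ray(t,280,210),ray(s,280,210))
crop(t,170,130,170,130,4.7,"pics/t0z.png")
crop(s,215,175,170,130,4.7,"pics/s0z.png")
E
```

```text
(array([ 353.26066398,   32.75754263, 1069.19835741]), array([ 0.19675738, -0.0130992 , -0.98039321])) (array([1192.44550546,   19.55190805, 1044.90538728]), array([-0.55867385,  0.00599789, -0.82942731]))
```

View pics/t0z.png

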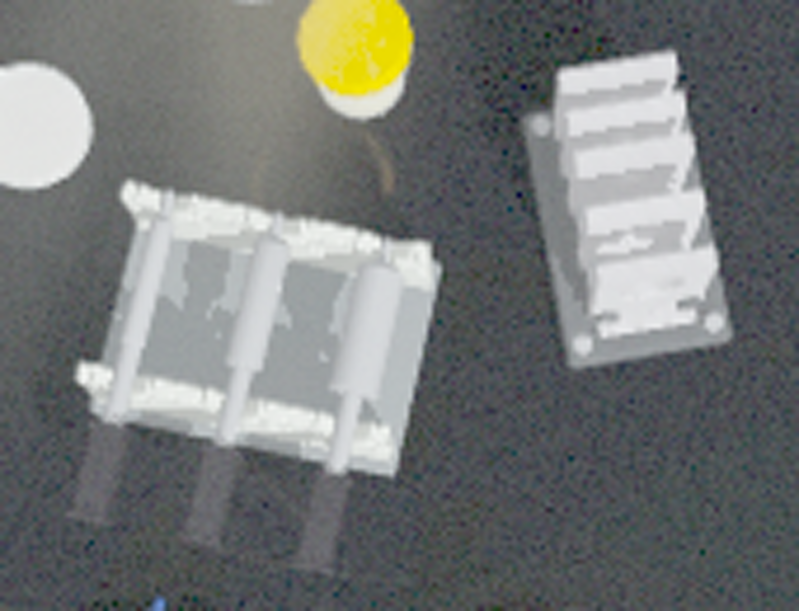

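View pics/s0z.png

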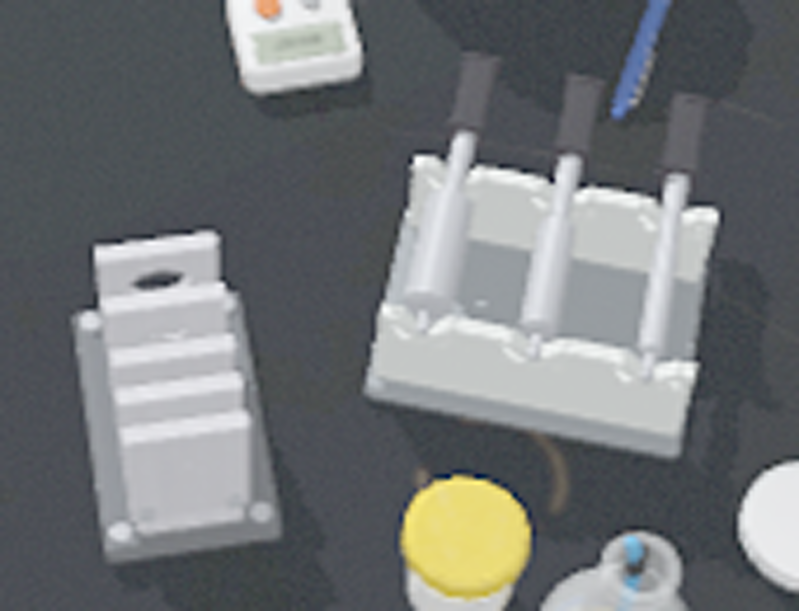

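```bash
python3 - <<'E'
from h import *
t=load("top");s=load("side")
def cr(c,x0,y0,w,h,k,fn,lo,hi):
    im=c["frame"][y0:y0+h,x0:x0+w,::-1].astype(float)
    im=np.clip((im-lo)/(hi-lo)*255,0,255).astype(np.uint8)
    im=cv2.resize(im,None,fx=k,fy=k,interpolation=cv2.INTER_NEAREST)
    for x in range(0,w,5): cv2.putText(im,str(x0+x),(x*k,8),0,.3,(0,255,255));im[:,x*k]=im[:,x*k]//2
    for y in range(0,h,5): cv2.putText(im,str(y0+y),(0,y*k+8),0,.3,(0,255,255));im[y*k]=im[y*k]//2
    cv2.imwrite(fn,im)
cr(t,275,135,60,75,8,"pics/tg.png",20,230)
cr(s,228,220,55,75,8,"pics/sg.png",60,230)
E
```

```text
(no output)
```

View pics/tg.png

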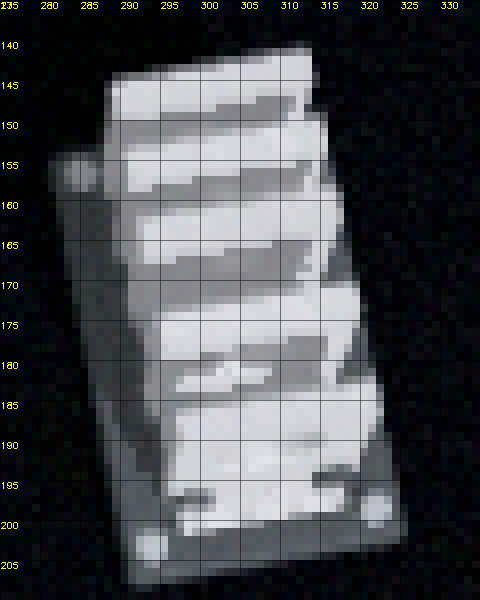

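View pics/sg.png

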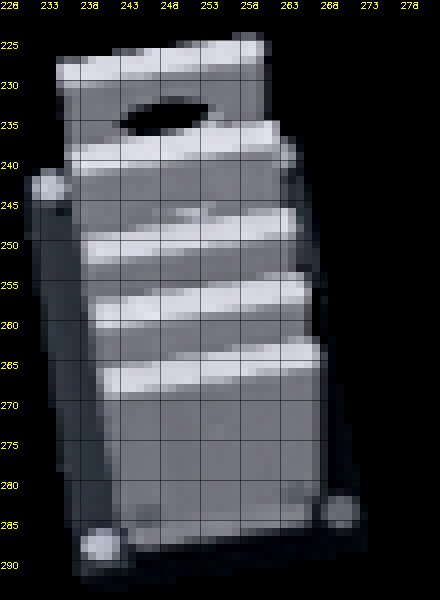

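The side view shows the five bright plate tops cleanly (rows 227, 238, 249, 257 and 266, columns 235–268). I'll get the gauge pose from their centroids on the z=100 plane, using both views.

```bash
python3 - <<'E'
from h import *
xs=np.array([4,32,60,80,100.])
for n,th,box in(("side",185,(228,220,55,75)),("top",195,(275,135,60,75))):
    c=load(n);x0,y0,w,h=box
    g=c["frame"][y0:y0+h,x0:x0+w].min(axis=2)
    print(n,np.percentile(g,[50,90,98]))
    nl,l,st,ce=cv2.connectedComponentsWithStats((g>th).astype(np.uint8),connectivity=4)
    pts=[]
    for i in range(1,nl):
        if st[i][4]>25 and st[i][2]>18:
            p=onz(c,ce[i][0]+x0,ce[i][1]+y0,100);
            m=onz(c,*(st[i][:2]+[x0,y0]),100);print(st[i],ce[i],p.round(1));pts.append(p)
    pts=np.array(sorted(pts,key=lambda p:p[0]))
    print(np.diff(pts[:,0]))
    if len(pts)==5:
        A=np.c_[xs,np.ones(5)];k,res=np.linalg.lstsq(A,pts[:,:2],rcond=None)[:2]
        print("dir",k[0],np.degrees(np.arctan2(k[0,1],k[0,0])),"orig",k[1],res, pts[:,:2]-A@k)
E
```

```text
side [ 67. 177. 205.]
[ 8  5 24  5 62] [19.66129032  7.06451613] [603.5 -44.  100. ]
[ 9 15 25  6 73] [20.98630137 17.83561644] [630.9 -39.6 100. ]
[11 26 25  6 66] [23.18181818 28.95454545] [658.4 -33.5 100. ]
[12 35 26  6 74] [24.24324324 37.22972973] [678.4 -30.3 100. ]
[13 43 26  6 75] [25.52 45.44] [697.8 -26.6 100. ]
[27.44546516 27.4981845  20.00689487 19.43254078]
dir [0.98438025 0.18379038] 10.575739409291716 orig [599.46680904 -44.94797373] [0.06393617 0.55711333] [[ 0.05571967  0.23060364]
 [-0.06146206 -0.56841102]
 [-0.12592445  0.41951259]
 [ 0.19336549 -0.0133252 ]
 [-0.06169865 -0.06838001]]
top [ 31. 195. 200.]
[16 16 23  6 71] [27.28169014 18.5915493 ] [675.6 -27.7 100. ]
[20 36 24  8 98] [31.48979592 39.37755102] [628.2 -37.1 100. ]
[47.37286037]
```

```bash
python3 - <<'E'
from h import *
xs=np.array([4,32,60,80,100.])
for n,ths,box in(("side",(165,175,180,190),(228,220,55,75)),("top",(150,160,170,180,185,190),(275,135,60,75))):
    c=load(n);x0,y0,w,h=box
    k=4
    g=cv2.GaussianBlur(c["frame"][y0:y0+h,x0:x0+w].min(axis=2),(3,3),.6)
    g=cv2.resize(g,None,fx=k,fy=k,interpolation=cv2.INTER_CUBIC)
    for th in ths:
        nl,l,st,ce=cv2.connectedComponentsWithStats((g>th).astype(np.uint8),connectivity=4)
        print(n,th)
        for i in range(1,nl):
            if st[i][4]>400 and st[i][2]>60:
                ct=np.argwhere(l==i)[:,::-1].astype(np.float32)
                W=np.array([onz(c,(a+.5)/k-.5+x0,(b+.5)/k-.5+y0,100)[:2] for a,b in ct],np.float32)
                r=cv2.minAreaRect(W);print(np.round(r[0],1),np.round(r[1],1),round(r[2],1),W.mean(0).round(1))
E
```

```text
side 165
[604.3 -43.9] [ 7.8 54.6] 10.7 [604.4 -44. ]
[630.6 -39. ] [11.  55.4] 11.2 [631.2 -38.7]
[657.1 -33.8] [12.3 55.6] 10.8 [658.5 -33.7]
[678.4 -29.7] [ 9. 56.] 10.9 [678.5 -30.1]
[698.  -26.1] [ 8.9 55.7] 10.7 [698.  -26.2]
side 175
[604.  -44.1] [ 7. 54.] 10.9 [604.2 -44.1]
[630.5 -39. ] [ 9.7 54.7] 11.2 [631.2 -38.8]
[658.4 -33.4] [ 8.3 54.6] 10.6 [658.6 -33.5]
[678.4 -29.7] [ 7.7 55. ] 10.9 [678.5 -30. ]
[698.  -26.1] [ 7.6 54.7] 10.7 [698.  -26.2]
side 180
[603.9 -44. ] [ 6.5 53.4] 10.7 [604.1 -44. ]
[630.6 -39. ] [ 8.8 54.2] 11.2 [631.1 -38.7]
[658.5 -33.5] [ 7.2 54. ] 10.8 [658.6 -33.5]
[678.4 -29.7] [ 7.2 54.2] 10.6 [678.4 -29.9]
[697.9 -25.9] [ 6.9 54.2] 10.8 [698.  -26.1]
side 190
[603.8 -44. ] [ 5.2 52.3] 10.5 [603.9 -43.8]
[630.5 -39.1] [ 7.2 53.2] 11.2 [631.1 -39.2]
[658.5 -33.3] [ 5.7 52.6] 10.7 [658.6 -33.4]
[678.3 -29.7] [ 5.9 53.2] 10.6 [678.5 -29.9]
[697.9 -26.1] [ 5.6 52.7] 10.7 [697.9 -25.8]
top 150
[636.4 -34.5] [130.1  59.9] 9.7 [634.4 -35.1]
top 160
[636.3 -34.2] [128.9  59.2] 10.2 [633.9 -35.4]
top 170
[636.4 -34.6] [128.7  58. ] 9.7 [633.8 -35.9]
top 180
[694.4 -25.1] [10.8 52.7] 9.1 [694.4 -25.1]
[676.6 -28.6] [13.9 53.6] 10.9 [675.6 -29.3]
[635.8 -36.1] [56.1 54. ] 12.2 [640.5 -36.8]
[589.7 -43.1] [32.5 56.9] 10.6 [590.8 -40.9]
top 185
[694.6 -25.2] [10.  52.4] 9.2 [694.6 -25.2]
[675.9 -28.8] [12.5 52.8] 12.1 [675.5 -29.4]
[655.7 -32.4] [50.6 21.7] 88.9 [654.7 -33.7]
[629.  -37.8] [51.3 27.1] 83.7 [627.3 -39.1]
[589.4 -43.3] [31.7 55.8] 10.2 [590.8 -40.8]
top 190
[694.9 -25.2] [ 8.3 50.6] 9.1 [694.8 -24.8]
[675.1 -28.9] [11.  51.5] 14.8 [675.6 -29.6]
[655.5 -32.7] [16.1 50.5] 2.6 [655.  -33.1]
[627.6 -38. ] [51.4 18. ] 89.6 [627.5 -38.8]
[589.4 -43.5] [31.1 55. ] 10.2 [590.6 -40.3]
```

```bash
python3 - <<'E'
from h import *
t=load("top");s=load("side")
def cr(c,x0,y0,w,h,k,fn,lo,hi):
    im=c["frame"][y0:y0+h,x0:x0+w,::-1].astype(float)
    im=(np.clip((im-lo)/(hi-lo),0,1)**.5*255).astype(np.uint8)
    im=cv2.resize(im,None,fx=k,fy=k,interpolation=cv2.INTER_NEAREST)
    for x in range(0,w,5): cv2.putText(im,str(x0+x),(x*k,8),0,.3,(0,255,255));im[:,x*k]=im[:,x*k]//2
    for y in range(0,h,5): cv2.putText(im,str(y0+y),(0,y*k+8),0,.3,(0,255,255));im[y*k]=im[y*k]//2
    cv2.imwrite(fn,im)
cr(t,185,165,80,85,7,"pics/tr.png",5,230)
cr(s,290,182,80,85,7,"pics/sr.png",10,230)
E
```

```text
(no output)
```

View pics/tr.png

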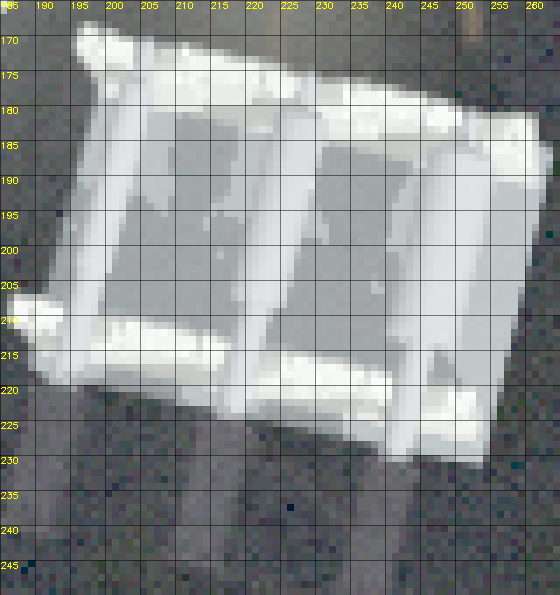

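View pics/sr.png

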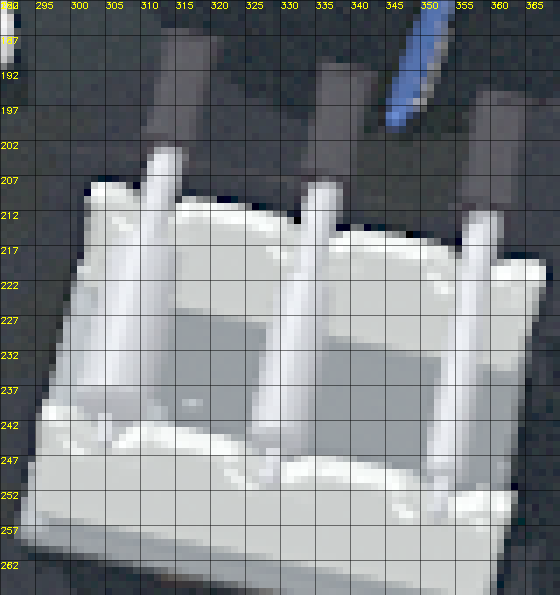

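```bash
python3 - <<'E'
from h import *
t=load("top");s=load("side")
print("junc side z65",onz(s,336.2,207,65),"z60",onz(s,336.2,207,60))
print("junc top z69.5",onz(t,217.6,223.7,69.5),"z60",onz(t,217.6,223.7,60))
print("nose side z69",onz(s,328.7,241.5,69),"z60",onz(s,328.7,243,60))
print("nose top z60",onz(t,228,180.5,60),onz(t,228,180.5,69))
print("pilot tip side",onz(s,328,250.3,60))
# other checks: grip back end
print("grip back side z69.5",onz(s,339.7,190.7,69.5),"top",onz(t,212.5,245.5,69.5))
E
```

```text
junc side z65 [519.85560764 158.49586846  65.        ] z60 [516.4236952  159.20483466  60.        ]
junc top z69.5 [520.93797567 156.17647268  69.5       ] z60 [522.53139078 157.34930629  60.        ]
nose side z69 [616.66627001 137.00844413  69.        ] z60 [615.27171525 137.95128047  60.        ]
nose top z60 [621.94874991 137.82026534  60.        ] [619.5525978 136.8833192  69.       ]
pilot tip side [634.16115709 135.71188111  60.        ]
grip back side z69.5 [475.43232018 168.32118419  69.5       ] top [472.66366146 165.33867526  69.5       ]
```

```bash
cat >> h.py <<'E'
def goto(target,yawx=None,verbose=True):
    "world TCP target, tool x-axis heading deg -> tool translation (m), turn"
    from plant import status
    o=status.get_obs();R=np.array(o["orientation"]);p=np.array(o["eef_pos"])
    tr=R.T@(np.array(target)-p)/1000
    cur=np.degrees(np.arctan2(R[1,0],R[0,0]))
    print("t",round(o["t"],2),"pos",p.round(1),"yawx",round(cur,2),"tilt",R[:2,2].round(4),"F",np.round(o["ft_force"],1),"gap",round(o["finger_gap"],1))
    print("translation",tr.round(4),"turn",None if yawx is None else round(cur-yawx,2))
E
python3 - <<'E'
from h import *
goto((497.3,162.2,200),78.3)
E
```

```text
t 0.1 pos [163.5 550.7 230.4] yawx 73.45 tilt [-0.0008 -0.0015] F [0.1 0.3 0.4] gap 85.8
translation [-0.2773  0.4306  0.0307] turn -4.85
```

Call:
arm_command:
  translation:
    - [-0.01, 0.016, 0.0]
    - [-0.03, 0.047, 0.0]
    - [-0.055, 0.086, 0.0]
    - [-0.08, 0.125, 0.0]
    - [-0.105, 0.164, 0.0]
    - [-0.13, 0.203, 0.0]
    - [-0.155, 0.241, 0.0]
    - [-0.175, 0.272, 0.0]
  turn: [0, -1, -2, -3, -4, -4.85, -4.85, -4.85]
  grip: 0
  force: 100

```text
t: 0.9
eef_pos: [375.6, 303.9, 231.0]
orientation: [[0.204, 0.979, -0.0], [0.979, -0.204, -0.0], [-0.0, -0.0, -1.0]]
ft_force: [0.6, 0.0, 0.3]
finger_gap: 42.6
```

```bash
python3 - <<'E'
from h import *
goto((497.3,162.2,120),78.3)
E
```

```text
t 0.9 pos [375.6 303.9 231. ] yawx 78.24 tilt [-0.0002 -0.0004] F [0.6 0.  0.3] gap 42.6
translation [-0.1139  0.148   0.111 ] turn -0.06
```

Call:
arm_command:
  translation:
    - [-0.022, 0.028, 0.01]
    - [-0.046, 0.06, 0.025]
    - [-0.07, 0.091, 0.045]
    - [-0.092, 0.12, 0.065]
    - [-0.107, 0.139, 0.085]
    - [-0.113, 0.147, 0.1]
    - [-0.1139, 0.148, 0.109]
    - [-0.1139, 0.148, 0.111]
  turn: [0, 0, 0, 0, 0, 0, 0, 0]

```text
t: 1.7
eef_pos: [495.1, 165.0, 119.0]
orientation: [[0.202, 0.979, -0.003], [0.979, -0.202, 0.0], [-0.0, -0.003, -1.0]]
ft_force: [0.1, 0.7, -0.4]
finger_gap: 42.9
```

```bash
python3 - <<'E'
from h import *
from plant import cams
goto((497.3,162.2,40),78.3)
for n in("top","side"):
    c=cams.capture(n);pickle.dump(c,open(f"{n}1.pkl","wb"))
t=load("top",1);s=load("side",1)
crop(t,150,130,130,130,4.6,"pics/t1z.png");crop(s,270,130,130,130,4.6,"pics/s1z.png")
a=cv2.imread("pics/t1z.png");b=cv2.imread("pics/s1z.png")
cv2.imwrite("pics/b1.png",cv2.resize(np.hstack([a,b]),(800,400)))
E
```

```text
t 1.7 pos [495.1 165.  119. ] yawx 78.33 tilt [-0.0029  0.0001] F [ 0.1  0.7 -0.4] gap 42.9
translation [-0.0022  0.0029  0.079 ] turn 0.03
```

View pics/b1.png

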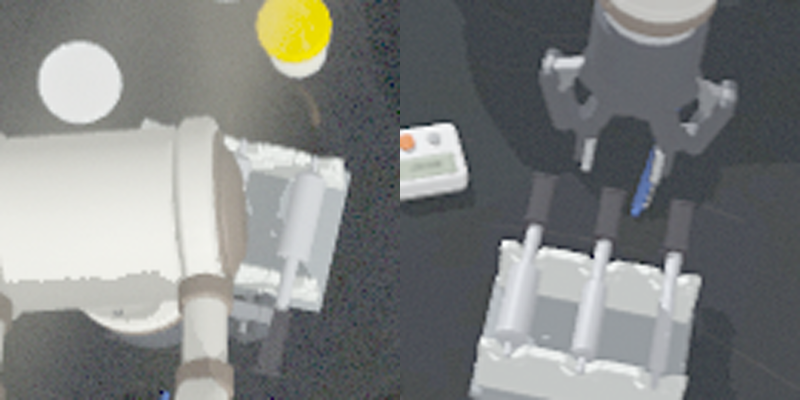

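```bash
python3 - <<'E'
from h import *
s=load("side",1)
v=np.array([.202,.979,0]);p=np.array([495.1,165,119])
print(proj(s,[p,p+21.4*v,p-21.4*v]))
crop(s,320,165,45,45,13,"pics/s1f.png")
E
```

```text
[[341.19780805 184.84315243]
 [350.46967431 186.59303775]
 [331.96581712 183.10079281]]
```

View pics/s1f.png

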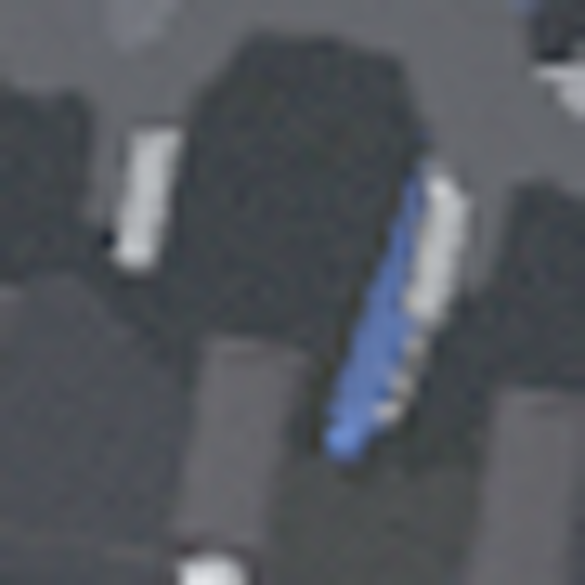

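Call:
arm_command:
  translation:
    - [-0.001, 0.001, 0.012]
    - [-0.002, 0.002, 0.03]
    - [-0.0022, 0.0029, 0.048]
    - [-0.0022, 0.0029, 0.062]
    - [-0.0022, 0.0029, 0.072]
    - [-0.0022, 0.0029, 0.078]
    - [-0.0022, 0.0029, 0.079]
    - [-0.0022, 0.0029, 0.079]
  turn: [0, 0, 0, 0, 0, 0, 0, 0]

```text
t: 2.6
eef_pos: [499.2, 161.8, 41.6]
orientation: [[0.203, 0.979, 0.001], [0.979, -0.203, 0.0], [0.0, 0.001, -1.0]]
ft_force: [-0.2, -0.7, 0.5]
finger_gap: 42.6
```

```bash
python3 - <<'E'
from h import *
from plant import cams
goto((497.3,162.2,40),78.3)
c=cams.capture("side");pickle.dump(c,open("side2.pkl","wb"))
crop(c,300,160,70,70,8,"pics/s2f.png")
E
```

```text
t 2.6 pos [499.2 161.8  41.6] yawx 78.31 tilt [0.0007 0.0001] F [-0.2 -0.7  0.5] gap 42.6
translation [ 0.     -0.002   0.0016] turn 0.01
```

View pics/s2f.png

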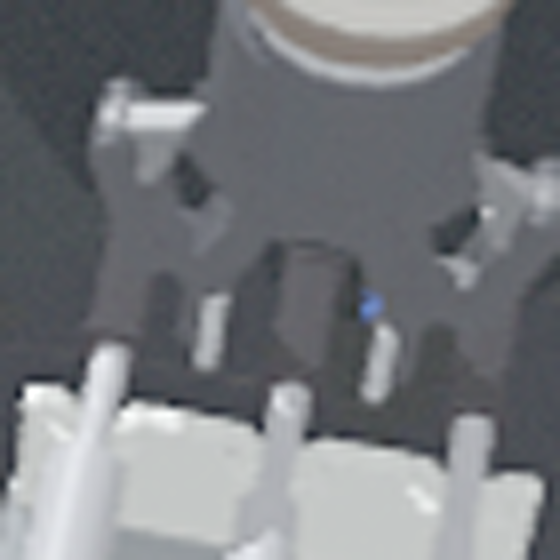

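The middle grip is centred between the pads, and both neighbours are outside the fingers. Closing now.

Call:
arm_command:
  translation:
    - [0, 0, 0.001]
    - [0, 0, 0.001]
    - [0, 0, 0.001]
    - [0, 0, 0.001]
    - [0, 0, 0.001]
    - [0, 0, 0.001]
    - [0, 0, 0.001]
    - [0, 0, 0.001]
  turn: [0, 0, 0, 0, 0, 0, 0, 0]
  grip: 1
  force: 90

```text
t: 3.45
eef_pos: [499.6, 162.2, 40.9]
orientation: [[0.203, 0.979, 0.002], [0.979, -0.203, 0.001], [0.001, 0.001, -1.0]]
ft_force: [-0.2, 5.2, 4.2]
finger_gap: 14.5
```

```bash
python3 - <<'E'
from h import *
goto((497.3,162.2,100),78.3)
E
```

```text
t 3.45 pos [499.6 162.2  40.9] yawx 78.32 tilt [0.0016 0.0008] F [-0.2  5.2  4.2] gap 14.5
translation [-0.0004 -0.0021 -0.0591] turn 0.02
```

Call:
arm_command:
  translation:
    - [0, 0, -0.003]
    - [0, 0, -0.01]
    - [0, 0, -0.02]
    - [0, 0, -0.032]
    - [0, 0, -0.044]
    - [0, 0, -0.053]
    - [0, 0, -0.058]
    - [0, 0, -0.06]
  turn: [0, 0, 0, 0, 0, 0, 0, 0]

```text
t: 4.25
eef_pos: [499.3, 161.7, 101.2]
orientation: [[0.203, 0.979, 0.001], [0.979, -0.203, 0.0], [0.0, 0.001, -1.0]]
ft_force: [-0.3, -0.2, -0.6]
finger_gap: 14.7
```

```bash
python3 - <<'E'
from h import *
from plant import cams
goto((497.3,162.2,100),78.3)
c=cams.capture("side");pickle.dump(c,open("side3.pkl","wb"))
crop(c,220,130,160,130,5,"pics/s3f.png")
E
```

```text
t 4.25 pos [499.3 161.7 101.2] yawx 78.3 tilt [0.0012 0.0001] F [-0.3 -0.2 -0.6] gap 14.7
translation [ 0.0001 -0.0021  0.0012] turn 0.0
```

View pics/s3f.png

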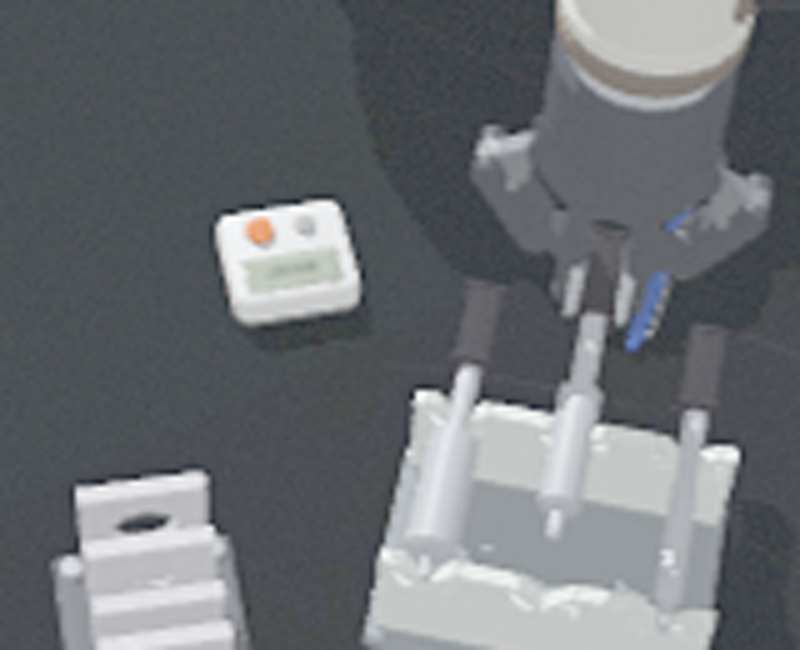

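```bash
python3 - <<'E'
from h import *
goto((436,-75.5,101),100.7)
s=load("side");t=load("top")
print("timer",onz(s,278,182,22),onz(t,280,278,22))
E
```

```text
t 4.3 pos [499.2 161.6 101. ] yawx 78.3 tilt [ 0.0008 -0.    ] F [ 0.2  0.2 -1.2] gap 14.3
translation [-2.45e-01 -1.38e-02 -1.00e-04] turn -22.4
timer [418.10975918  20.35829297  22.        ] [406.88766197  16.7132007   22.        ]
```

Call:
arm_command:
  translation:
    - [-0.012, -0.001, 0]
    - [-0.04, -0.002, 0]
    - [-0.08, -0.004, 0]
    - [-0.122, -0.006, 0]
    - [-0.164, -0.009, 0]
    - [-0.204, -0.012, 0]
    - [-0.234, -0.0138, 0]
    - [-0.245, -0.0138, 0]
  turn: [-1, -4, -8, -12, -16, -20, -22, -22.4]

```text
t: 5.1
eef_pos: [434.7, -77.7, 100.0]
orientation: [[-0.184, 0.983, -0.001], [0.983, 0.184, -0.001], [-0.0, -0.001, -1.0]]
ft_force: [1.0, 0.7, -1.9]
finger_gap: 14.6
```

```bash
python3 - <<'E'
from h import *
goto((436,-75.5,52),100.7)
E
```

```text
t 5.1 pos [434.7 -77.7 100. ] yawx 100.6 tilt [-0.0009 -0.0005] F [ 1.   0.7 -1.9] gap 14.6
translation [0.0019 0.0018 0.048 ] turn -0.1
```

Call:
arm_command:
  translation:
    - [0.0005, 0, 0.005]
    - [0.001, 0.001, 0.015]
    - [0.001, 0.001, 0.027]
    - [0.001, 0.001, 0.038]
    - [0.001, 0.001, 0.044]
    - [0.001, 0.001, 0.047]
    - [0.001, 0.001, 0.048]
    - [0.001, 0.001, 0.048]
  turn: [0, 0, 0, 0, 0, 0, 0, 0]

```text
t: 5.9
eef_pos: [436.7, -74.3, 52.4]
orientation: [[-0.186, 0.983, 0.0], [0.983, 0.186, -0.0], [-0.0, 0.0, -1.0]]
ft_force: [-0.5, 0.2, -1.6]
finger_gap: 14.7
```

```bash
python3 - <<'E'
from h import *
from plant import cams
goto((436,-75.5,52),100.7)
for n in("top","side"):
    c=cams.capture(n);pickle.dump(c,open(f"{n}4.pkl","wb"))
t=load("top",4);s=load("side",4)
crop(t,250,120,110,140,5,"pics/t4.png");crop(s,190,150,110,140,5,"pics/s4.png")
cv2.imwrite("pics/b4.png",cv2.resize(np.hstack([cv2.imread("pics/t4.png"),cv2.imread("pics/s4.png")]),(800,509)))
E
```

```text
t 5.9 pos [436.7 -74.3  52.4] yawx 100.71 tilt [ 0.0004 -0.0002] F [-0.5  0.2 -1.6] gap 14.7
translation [-0.001  -0.001   0.0004] turn 0.01
```

View pics/b4.png

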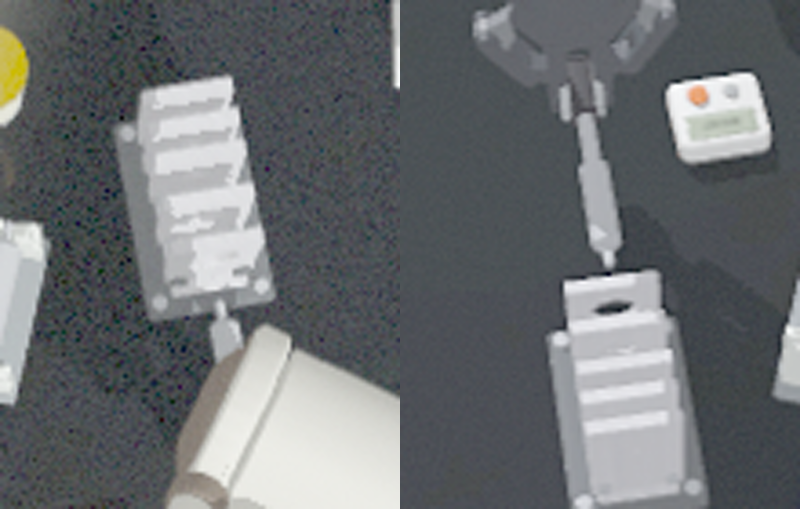

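```bash
python3 - <<'E'
from h import *
t=load("top",4);s=load("side",4)
def cr(c,x0,y0,w,h,k,fn,lo,hi):
    im=c["frame"][y0:y0+h,x0:x0+w,::-1].astype(float)
    im=(np.clip((im-lo)/(hi-lo),0,1)**.6*255).astype(np.uint8)
    im=cv2.resize(im,None,fx=k,fy=k,interpolation=cv2.INTER_NEAREST)
    for x in range(0,w,5): cv2.putText(im,str(x0+x),(x*k,8),0,.3,(0,255,255));im[:,x*k]=im[:,x*k]//2
    for y in range(0,h,5): cv2.putText(im,str(y0+y),(0,y*k+8),0,.3,(0,255,255));im[y*k]=im[y*k]//2
    cv2.imwrite(fn,im);return im
a=cr(t,290,190,40,50,10,"pics/x.png",5,220);b=cr(s,230,178,40,50,10,"pics/x.png",5,220)
cv2.imwrite("pics/b4z.png",np.hstack([a,b]))
E
```

```text
(no output)
```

View pics/b4z.png

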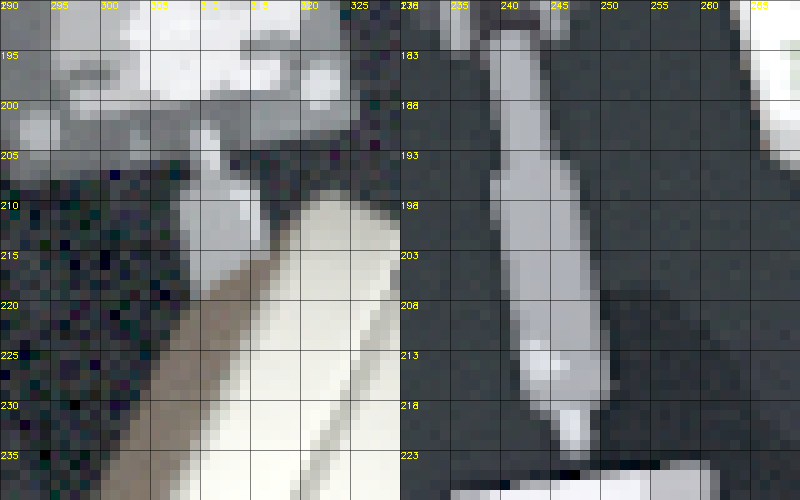

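```bash
python3 - <<'E'
from h import *
t=load("top",4);s=load("side",4)
y=np.radians(10.7);ex=np.array([np.cos(y),np.sin(y),0]);ey=np.array([-ex[1],ex[0],0])
Os=np.array([600.2,-44.8,0]);Ot=np.array([694.7,-25.1,0])-100*ex
print("Ot",Ot)
for n,c,O,pts in(("side",s,Os,[(241.4,187.5),(243.5,197.5),(245.1,209.5),(247.1,219.5),(247.3,223.3)]),("top",t,Ot,[(311.7,211.5),(311.5,208.5),(309.8,203.5),(309.6,201.8)])):
    for p in pts:
        for z in (70,73):
            d=onz(c,*p,z)-O;print(n,p,z,"gx",round(d@ex,1),"gy",round(d@ey,1),end=" | ")
        print()
p,e=tri(t,(309.6,201.8),s,(247.3,223.3));print("tip tri",p,e)
E
```

```text
Ot [596.43872035 -43.66666154   0.        ]
side (241.4, 187.5) 70 gx -128.4 gy 1.7 | side (241.4, 187.5) 73 gx -126.2 gy 1.6 | 
side (243.5, 197.5) 70 gx -98.5 gy 2.9 | side (243.5, 197.5) 73 gx -96.4 gy 2.8 | 
side (245.1, 209.5) 70 gx -64.0 gy 2.2 | side (245.1, 209.5) 73 gx -62.0 gy 2.1 | 
side (247.1, 219.5) 70 gx -35.9 gy 3.1 | side (247.1, 219.5) 73 gx -33.9 gy 3.0 | 
side (247.3, 223.3) 70 gx -25.6 gy 2.2 | side (247.3, 223.3) 73 gx -23.7 gy 2.1 | 
top (311.7, 211.5) 70 gx -45.5 gy 1.1 | top (311.7, 211.5) 73 gx -46.0 gy 1.5 | 
top (311.5, 208.5) 70 gx -38.7 gy 0.3 | top (311.5, 208.5) 73 gx -39.3 gy 0.7 | 
top (309.8, 203.5) 70 gx -26.9 gy 1.9 | top (309.8, 203.5) 73 gx -27.5 gy 2.3 | 
top (309.6, 201.8) 70 gx -23.0 gy 1.6 | top (309.6, 201.8) 73 gx -23.6 gy 2.0 | 
tip tri [573.81723839 -46.94603292  68.60658407] 1.025855389792871
```

Call:
arm_command:
  translation:
    - [-0.001, 0, 0.001]
    - [-0.0019, 0, 0.002]
    - [-0.0019, 0.004, 0.002]
    - [-0.0019, 0.01, 0.002]
    - [-0.0019, 0.016, 0.002]
    - [-0.0019, 0.02, 0.002]
    - [-0.0019, 0.02, 0.002]
    - [-0.0019, 0.02, 0.002]
  turn: [0, 0, 0, 0, 0, 0, 0, 0]

```text
t: 6.8
eef_pos: [456.5, -72.3, 50.2]
orientation: [[-0.186, 0.983, -0.0], [0.983, 0.186, 0.0], [0.0, -0.0, -1.0]]
ft_force: [0.4, 1.0, -1.1]
finger_gap: 14.2
```

```bash
python3 - <<'E'
from h import *
from plant import cams
goto((436,-75.5,50.3),100.7)
for n in("top","side"):
    c=cams.capture(n);pickle.dump(c,open(f"{n}5.pkl","wb"))
goto((436,-75.5,50.3),100.7)
t=load("top",5);s=load("side",5)
def cr(c,x0,y0,w,h,k,fn,lo,hi):
    im=c["frame"][y0:y0+h,x0:x0+w,::-1].astype(float)
    im=(np.clip((im-lo)/(hi-lo),0,1)**.6*255).astype(np.uint8)
    im=cv2.resize(im,None,fx=k,fy=k,interpolation=cv2.INTER_NEAREST)
    for x in range(0,w,5): cv2.putText(im,str(x0+x),(x*k,8),0,.3,(0,255,255));im[:,x*k]=im[:,x*k]//2
    for y in range(0,h,5): cv2.putText(im,str(y0+y),(0,y*k+8),0,.3,(0,255,255));im[y*k]=im[y*k]//2
    return im
cv2.imwrite("pics/b5z.png",np.hstack([cr(t,290,180,40,50,10,"",5,220),cr(s,230,190,40,50,10,"",5,220)]))
E
```

```text
t 6.8 pos [456.5 -72.3  50.2] yawx 100.72 tilt [-0.0003  0.0001] F [ 0.4  1.  -1.1] gap 14.2
translation [ 0.0007 -0.0207 -0.0001] turn 0.02
t 6.9 pos [456.3 -72.4  50.2] yawx 100.7 tilt [-0.0004  0.0001] F [ 0.3  0.2 -1.7] gap 14.5
translation [ 0.0007 -0.0205 -0.0001] turn 0.0
```

View pics/b5z.png

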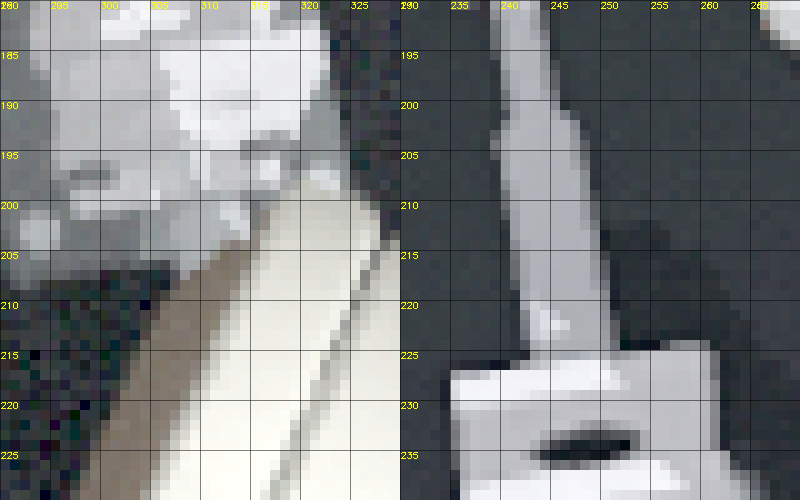

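```bash
python3 - <<'E'
from h import *
s=load("side",5);t=load("top",5)
y=np.radians(10.7);ex=np.array([np.cos(y),np.sin(y),0]);ey=np.array([-ex[1],ex[0],0])
O=np.array([600.2,-44.8,0])
im=cv2.cvtColor(s["frame"],cv2.COLOR_RGB2GRAY).astype(float)
P=[]
for r in list(range(190,199))+list(range(206,222)):
    row=cv2.resize(im[r-0:r+1,230:262],None,fx=8,fy=1,interpolation=cv2.INTER_LINEAR)[0]
    th=(row.max()+np.median(np.r_[row[:24],row[-40:]]))/2
    i=np.where(row>th*0.95)[0]; i=i[(i>20)]
    a,b=i[0],i[-1]; u=((a+b)/2+.5)/8-.5+230
    d=onz(s,u,r,70)-O; P.append((r,(b-a)/8,d@ex,d@ey))
P=np.array(P);print(P.round(2))
for lo,hi in((0,9),(9,25)): print(P[lo:hi,3].mean())
print(np.polyfit(P[:,2],P[:,3],1))
# bore ellipse centre first plate back opening visible
print(proj(s,[O+8*ex+[0,0,70],O+[0,0,70]]))
E
```

```text
[[ 1.9000e+02  4.5000e+00 -1.2118e+02  0.0000e+00]
 [ 1.9100e+02  4.5000e+00 -1.1820e+02 -8.0000e-02]
 [ 1.9200e+02  4.2500e+00 -1.1519e+02  1.4000e-01]
 [ 1.9300e+02  4.5000e+00 -1.1223e+02  6.0000e-02]
 [ 1.9400e+02  4.8800e+00 -1.0926e+02  1.3000e-01]
 [ 1.9500e+02  4.6200e+00 -1.0632e+02  6.0000e-02]
 [ 1.9600e+02  4.6200e+00 -1.0338e+02 -2.0000e-02]
 [ 1.9700e+02  4.5000e+00 -1.0043e+02  5.0000e-02]
 [ 1.9800e+02  4.5000e+00 -9.7560e+01 -3.2000e-01]
 [ 2.0600e+02  8.1200e+00 -7.4290e+01  3.8000e-01]
 [ 2.0700e+02  8.5000e+00 -7.1420e+01  4.5000e-01]
 [ 2.0800e+02  8.2500e+00 -6.8580e+01  3.7000e-01]
 [ 2.0900e+02  7.8800e+00 -6.5720e+01  4.4000e-01]
 [ 2.1000e+02  8.1200e+00 -6.2900e+01  3.6000e-01]
 [ 2.1100e+02  7.8800e+00 -6.0080e+01  2.9000e-01]
 [ 2.1200e+02  8.1200e+00 -5.7220e+01  5.0000e-01]
 [ 2.1300e+02  8.3800e+00 -5.4420e+01  4.2000e-01]
 [ 2.1400e+02  8.3800e+00 -5.1620e+01  3.5000e-01]
 [ 2.1500e+02  7.8800e+00 -4.8790e+01  5.6000e-01]
 [ 2.1600e+02  8.1200e+00 -4.6010e+01  4.8000e-01]
 [ 2.1700e+02  8.2500e+00 -4.3260e+01  2.7000e-01]
 [ 2.1800e+02  8.2500e+00 -4.0440e+01  4.7000e-01]
 [ 2.1900e+02  8.5000e+00 -3.7680e+01  4.0000e-01]
 [ 2.2000e+02  8.0000e+00 -3.4980e+01  4.0000e-02]
 [ 2.2100e+02  7.5000e+00 -3.2190e+01  2.5000e-01]]
0.004104139489317439
0.3765393506656279
[0.00506585 0.61396378]
[[248.30119942 235.89420431]
 [247.82671911 232.88623114]]
```

Call:
arm_command:
  translation:
    - [-0.0002, 0.003, 0]
    - [-0.0002, 0.009, 0]
    - [-0.0002, 0.016, 0]
    - [-0.0002, 0.024, 0]
    - [-0.0002, 0.032, 0]
    - [-0.0002, 0.038, 0]
    - [-0.0002, 0.042, 0]
    - [-0.0002, 0.042, 0]
  turn: [0, 0, 0, 0, 0, 0, 0, 0]

```text
t: 7.7
eef_pos: [498.3, -64.8, 50.3]
orientation: [[-0.186, 0.983, 0.0], [0.983, 0.186, -0.0], [-0.0, 0.0, -1.0]]
ft_force: [0.2, -0.1, -2.0]
finger_gap: 14.9
```

```bash
python3 - <<'E'
from h import *
from plant import cams,status
for n in("top","side"):
    c=cams.capture(n);pickle.dump(c,open(f"{n}6.pkl","wb"));print(status.get_obs()["ft_force"].round(1),status.get_obs()["torque"].round(2))
goto((436,-75.5,50.3),100.7)
crop(load("top",6),270,120,70,90,6,"pics/t6.png");crop(load("side",6),215,170,70,90,6,"pics/s6.png")
cv2.imwrite("pics/b6.png",np.hstack([cv2.imread("pics/t6.png"),cv2.imread("pics/s6.png")])[:,:800])
E
```

```text
[ 0.1  0.2 -1.9] [-0.01  0.14 -0.06]
[ 0.   0.6 -2.7] [-0.03  0.15  0.02]
t 7.8 pos [497.6 -64.8  50.2] yawx 100.71 tilt [-0.0005  0.0001] F [ 0.   0.6 -2.7] gap 14.4
translation [ 0.0009 -0.0626 -0.0001] turn 0.01
```

View pics/b6.png

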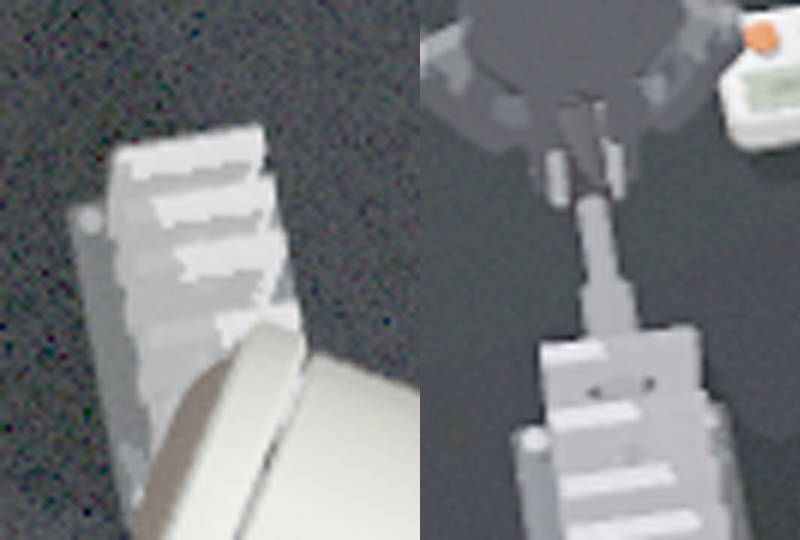

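Call:
arm_command:
  translation:
    - [0, 0.003, 0]
    - [0, 0.008, 0]
    - [0, 0.013, 0]
    - [0, 0.018, 0]
    - [0, 0.022, 0]
    - [0, 0.025, 0]
    - [0, 0.026, 0]
    - [0, 0.026, 0]
  turn: [0, 0, 0, 0, 0, 0, 0, 0]

```text
t: 8.6
eef_pos: [523.4, -60.0, 50.2]
orientation: [[-0.186, 0.983, -0.0], [0.983, 0.186, 0.0], [0.0, -0.0, -1.0]]
ft_force: [-0.1, 0.2, -1.3]
finger_gap: 14.6
```

Call:
arm_command:
  translation:
    - [0, 0.001, 0]
    - [0, 0.002, 0]
    - [0, 0.003, 0]
    - [0, 0.004, 0]
    - [0, 0.005, 0]
    - [0, 0.006, 0]
    - [0, 0.006, 0]
    - [0, 0.006, 0]
  turn: [0, 0, 0, 0, 0, 0, 0, 0]

```text
t: 9.4
eef_pos: [529.3, -58.9, 50.3]
orientation: [[-0.186, 0.983, -0.0], [0.983, 0.186, -0.0], [-0.0, -0.0, -1.0]]
ft_force: [0.8, 0.4, -1.4]
finger_gap: 14.7
```

Call:
arm_command:
  translation:
    - [0, 0.0007, 0]
    - [0, 0.0014, 0]
    - [0, 0.002, 0]
    - [0, 0.0026, 0]
    - [0, 0.0032, 0]
    - [0, 0.0038, 0]
    - [0, 0.004, 0]
    - [0, 0.004, 0]
  turn: [0, 0, 0, 0, 0, 0, 0, 0]

```text
t: 10.2
eef_pos: [533.2, -58.1, 50.3]
orientation: [[-0.186, 0.983, -0.0], [0.983, 0.186, 0.0], [0.0, -0.0, -1.0]]
ft_force: [0.5, 1.1, -2.1]
finger_gap: 14.6
```

Call:
arm_command:
  translation:
    - [0, 0.0007, 0]
    - [0, 0.0014, 0]
    - [0, 0.002, 0]
    - [0, 0.0026, 0]
    - [0, 0.0032, 0]
    - [0, 0.0038, 0]
    - [0, 0.004, 0]
    - [0, 0.004, 0]
  turn: [0, 0, 0, 0, 0, 0, 0, 0]

```text
t: 11.0
eef_pos: [537.2, -57.4, 50.3]
orientation: [[-0.186, 0.983, 0.0], [0.983, 0.186, -0.0], [-0.0, 0.0, -1.0]]
ft_force: [0.6, 0.3, -1.2]
finger_gap: 14.5
```

```bash
python3 - <<'E'
from h import *
from plant import cams,status
for n in("top","side"):
    c=cams.capture(n);pickle.dump(c,open(f"{n}7.pkl","wb"));o=status.get_obs();print(o["ft_force"].round(1),o["torque"].round(2))
crop(load("top",7),270,120,70,90,6,"pics/t7.png");crop(load("side",7),215,180,70,90,6,"pics/s7.png")
cv2.imwrite("pics/b7.png",np.hstack([cv2.imread("pics/t7.png"),cv2.imread("pics/s7.png")])[:,:800])
E
```

```text
[-0.2 -0.4 -1.2] [ 0.01  0.05 -0.01]
[-0.8 -0.6 -1.3] [-0.03  0.05 -0.04]
```

View pics/b7.png

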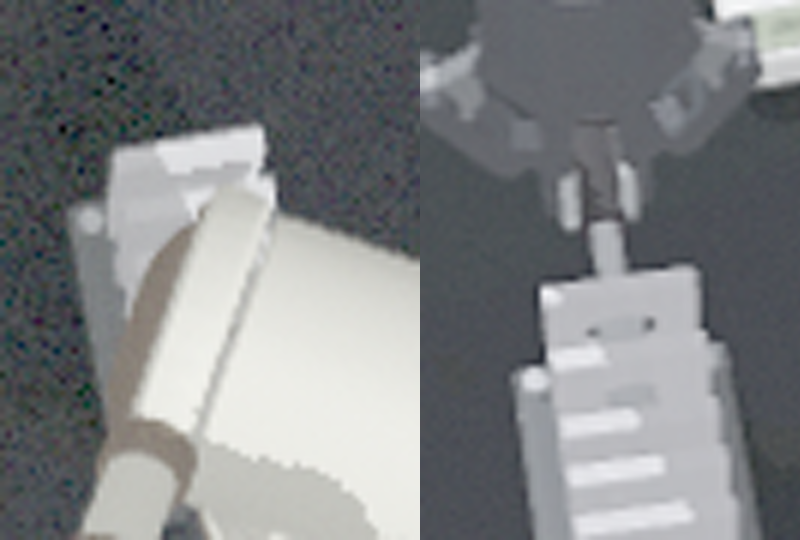

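Call:
arm_command:
  translation:
    - [0, 0.0008, 0]
    - [0, 0.0016, 0]
    - [0, 0.0024, 0]
    - [0, 0.0032, 0]
    - [0, 0.004, 0]
    - [0, 0.0048, 0]
    - [0, 0.005, 0]
    - [0, 0.005, 0]
  turn: [0, 0, 0, 0, 0, 0, 0, 0]

```text
t: 11.9
eef_pos: [542.1, -56.4, 50.3]
orientation: [[-0.186, 0.983, 0.0], [0.983, 0.186, 0.0], [-0.0, 0.0, -1.0]]
ft_force: [-0.2, -0.5, -1.6]
finger_gap: 14.5
```

```bash
python3 - <<'E'
from h import *
from plant import status
o=status.get_obs();print(o["ft_force"].round(2),o["torque"].round(3),o["eef_pos"].round(2))
E
```

```text
[-0.18 -0.51 -1.57] [-0.035  0.019 -0.058] [542.1  -56.45  50.29]
```

Call:
arm_command:
  translation:
    - [0, 0.0006, 0]
    - [0, 0.0012, 0]
    - [0, 0.0018, 0]
    - [0, 0.0024, 0]
    - [0, 0.003, 0]
    - [0, 0.0036, 0]
    - [0, 0.004, 0]
    - [0, 0.004, 0]
  turn: [0, 0, 0, 0, 0, 0, 0, 0]

```text
t: 12.7
eef_pos: [546.1, -55.7, 50.3]
orientation: [[-0.186, 0.983, 0.0], [0.983, 0.186, -0.0], [-0.0, 0.0, -1.0]]
ft_force: [-0.1, -1.0, -0.4]
finger_gap: 14.3
```

Call:
arm_command:
  translation:
    - [0, 0.0003, 0]
    - [0, 0.0006, 0]
    - [0, 0.0009, 0]
    - [0, 0.0012, 0]
    - [0, 0.0015, 0]
    - [0, 0.0015, 0]
    - [0, 0.0015, 0]
    - [0, 0.0015, 0]
  turn: [0, 0, 0, 0, 0, 0, 0, 0]

```text
t: 13.5
eef_pos: [547.5, -55.5, 50.3]
orientation: [[-0.186, 0.983, 0.0], [0.983, 0.186, -0.0], [-0.0, 0.0, -1.0]]
ft_force: [0.9, -0.0, -1.2]
finger_gap: 14.5
```

Call:
arm_command:
  translation:
    - [0, 0.0002, 0]
    - [0, 0.0004, 0]
    - [0, 0.0006, 0]
    - [0, 0.0007, 0]
    - [0, 0.0007, 0]
    - [0, 0.0007, 0]
    - [0, 0.0007, 0]
    - [0, 0.0007, 0]
  turn: [0, 0, 0, 0, 0, 0, 0, 0]

```text
t: 14.3
eef_pos: [548.1, -55.3, 50.3]
orientation: [[-0.186, 0.983, 0.0], [0.983, 0.186, 0.0], [0.0, 0.0, -1.0]]
ft_force: [-0.9, -1.2, 0.2]
finger_gap: 14.5
```

Call:
arm_command:
  translation:
    - [0, 0.0002, 0]
    - [0, 0.0004, 0]
    - [0, 0.0006, 0]
    - [0, 0.0006, 0]
    - [0, 0.0006, 0]
    - [0, 0.0006, 0]
    - [0, 0.0006, 0]
    - [0, 0.0006, 0]
  turn: [0, 0, 0, 0, 0, 0, 0, 0]

```text
t: 15.1
eef_pos: [548.8, -55.2, 50.3]
orientation: [[-0.186, 0.983, 0.0], [0.983, 0.186, -0.0], [-0.0, 0.0, -1.0]]
ft_force: [-1.3, 0.4, 0.2]
finger_gap: 14.6
```

Call:
arm_command:
  translation:
    - [0, 0.0002, 0]
    - [0, 0.0004, 0]
    - [0, 0.0005, 0]
    - [0, 0.0005, 0]
    - [0, 0.0005, 0]
    - [0, 0.0005, 0]
    - [0, 0.0005, 0]
    - [0, 0.0005, 0]
  turn: [0, 0, 0, 0, 0, 0, 0, 0]

```text
t: 15.9
eef_pos: [549.2, -55.1, 50.3]
orientation: [[-0.186, 0.983, 0.0], [0.983, 0.186, 0.0], [-0.0, 0.0, -1.0]]
ft_force: [-0.9, -0.3, -0.7]
finger_gap: 14.1
```

```bash
python3 - <<'E'
from h import *
from plant import status,cams
c=cams.capture("side");pickle.dump(c,open("side8.pkl","wb"))
o=status.get_obs();print(o["t"],o["ft_force"].round(2),o["torque"].round(3),o["eef_pos"].round(2))
crop(c,220,185,60,90,6,"pics/s8.png")
# junction of grip/stem in side view -> gauge frame
O=np.array([600.2,-44.8,0]);y=np.radians(10.7);ex=np.array([np.cos(y),np.sin(y),0])
print("expect junction px if nose at 77:",proj(c,[O+(77-104)*ex+[0,0,75],O+(70-104)*ex+[0,0,75]]))
E
```

```text
15.95 [-0.76 -0.77 -0.56] [ 0.027  0.128 -0.007] [549.25 -55.12  50.31]
expect junction px if nose at 77: [[246.17247266 221.72274471]
 [245.76959582 219.17095202]]
```

View pics/s8.png

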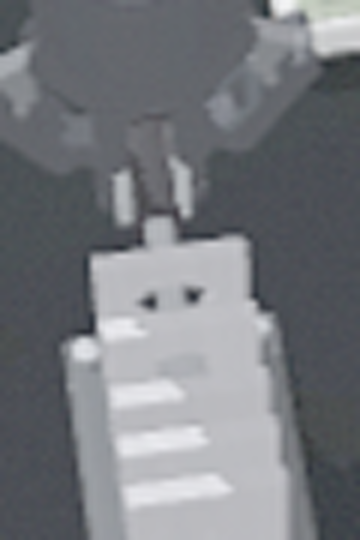

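Call:
arm_command:
  translation:
    - [0, 0.0003, 0]
    - [0, 0.0006, 0]
    - [0, 0.0008, 0]
    - [0, 0.0008, 0]
    - [0, 0.0008, 0]
    - [0, 0.0008, 0]
    - [0, 0.0008, 0]
    - [0, 0.0008, 0]
  turn: [0, 0, 0, 0, 0, 0, 0, 0]

```text
t: 16.75
eef_pos: [550.0, -55.0, 50.3]
orientation: [[-0.186, 0.983, 0.0], [0.983, 0.186, 0.0], [0.0, 0.0, -1.0]]
ft_force: [-0.2, 0.4, -0.3]
finger_gap: 14.4
```

Call:
arm_command:
  translation:
    - [0, 0.0002, 0]
    - [0, 0.0004, 0]
    - [0, 0.0006, 0]
    - [0, 0.0006, 0]
    - [0, 0.0006, 0]
    - [0, 0.0006, 0]
    - [0, 0.0006, 0]
    - [0, 0.0006, 0]
  turn: [0, 0, 0, 0, 0, 0, 0, 0]

```text
t: 17.55
eef_pos: [550.6, -54.9, 50.3]
orientation: [[-0.186, 0.983, 0.0], [0.983, 0.186, 0.0], [0.0, 0.0, -1.0]]
ft_force: [-0.8, 0.9, -0.0]
finger_gap: 14.6
```

Call:
arm_command:
  translation:
    - [0, 0.0002, 0]
    - [0, 0.0004, 0]
    - [0, 0.0006, 0]
    - [0, 0.0006, 0]
    - [0, 0.0006, 0]
    - [0, 0.0006, 0]
    - [0, 0.0006, 0]
    - [0, 0.0006, 0]
  turn: [0, 0, 0, 0, 0, 0, 0, 0]

```text
t: 18.35
eef_pos: [551.2, -54.7, 50.3]
orientation: [[-0.186, 0.983, 0.0], [0.983, 0.186, -0.0], [-0.0, 0.0, -1.0]]
ft_force: [-1.2, -0.2, -0.3]
finger_gap: 14.5
```

Call:
arm_command:
  translation:
    - [0, 0.0002, 0]
    - [0, 0.0004, 0]
    - [0, 0.0006, 0]
    - [0, 0.0006, 0]
    - [0, 0.0006, 0]
    - [0, 0.0006, 0]
    - [0, 0.0006, 0]
    - [0, 0.0006, 0]
  turn: [0, 0, 0, 0, 0, 0, 0, 0]

```text
t: 19.15
eef_pos: [551.5, -54.6, 50.2]
orientation: [[-0.186, 0.983, -0.001], [0.983, 0.186, 0.0], [0.0, -0.001, -1.0]]
ft_force: [-4.0, -0.5, -0.8]
finger_gap: 14.4
```

Call:
arm_command:
  translation:
    - [0, 0.0001, 0]
    - [0, 0.0002, 0]
    - [0, 0.0003, 0]
    - [0, 0.0003, 0]
    - [0, 0.0003, 0]
    - [0, 0.0003, 0]
    - [0, 0.0003, 0]
    - [0, 0.0003, 0]
  turn: [0, 0, 0, 0, 0, 0, 0, 0]

```text
t: 19.95
eef_pos: [551.7, -54.6, 50.1]
orientation: [[-0.186, 0.983, -0.001], [0.983, 0.186, 0.0], [0.0, -0.001, -1.0]]
ft_force: [-5.3, -0.1, 0.8]
finger_gap: 14.1
```

Call:
arm_command:
  translation:
    - [0, 0.0001, 0]
    - [0, 0.0002, 0]
    - [0, 0.0003, 0]
    - [0, 0.0004, 0]
    - [0, 0.0004, 0]
    - [0, 0.0004, 0]
    - [0, 0.0004, 0]
    - [0, 0.0004, 0]
  turn: [0, 0, 0, 0, 0, 0, 0, 0]

```text
t: 20.75
eef_pos: [551.7, -54.5, 50.0]
orientation: [[-0.186, 0.983, -0.002], [0.983, 0.186, 0.0], [0.0, -0.002, -1.0]]
ft_force: [-6.4, -2.1, 0.8]
finger_gap: 14.6
```

```bash
python3 - <<'E'
from h import *
from plant import status,cams
for i in range(2):
    c=cams.capture("side")
    o=status.get_obs();print(o["t"],o["ft_force"].round(2),o["torque"].round(3),o["eef_pos"].round(2))
pickle.dump(c,open("side9.pkl","wb"))
crop(c,220,185,60,90,6,"pics/s9.png")
E
```

```text
20.8 [-6.01 -1.59  0.6 ] [-0.221  0.865 -0.045] [551.67 -54.51  50.  ]
20.85 [-6.13 -0.95  0.3 ] [-0.188  0.831 -0.025] [551.68 -54.52  50.  ]
```

View pics/s9.png

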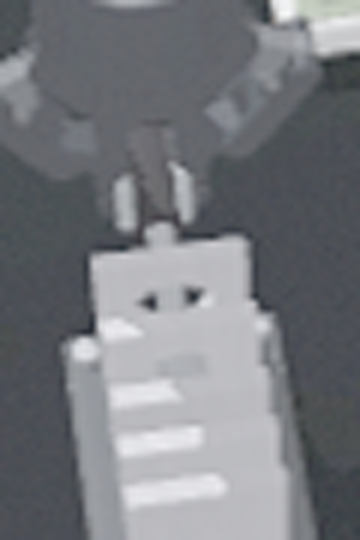

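Call:
arm_command:
  translation:
    - [0, 0.0002, 0]
    - [0, 0.0004, 0]
    - [0, 0.0006, 0]
    - [0, 0.0008, 0]
    - [0, 0.0008, 0]
    - [0, 0.0008, 0]
    - [0, 0.0008, 0]
    - [0, 0.0008, 0]
  turn: [0, 0, 0, 0, 0, 0, 0, 0]

```text
t: 21.65
eef_pos: [551.7, -54.4, 49.8]
orientation: [[-0.186, 0.983, -0.004], [0.983, 0.186, 0.0], [0.001, -0.004, -1.0]]
ft_force: [-8.7, -2.7, 1.6]
finger_gap: 14.7
```

Call:
arm_command:
  translation:
    - [0, 0.0002, 0]
    - [0, 0.0004, 0]
    - [0, 0.0004, 0]
    - [0, 0.0004, 0]
    - [0, 0.0004, 0]
    - [0, 0.0004, 0]
    - [0, 0.0004, 0]
    - [0, 0.0004, 0]
  turn: [0, 0, 0, 0, 0, 0, 0, 0]

```text
t: 22.45
eef_pos: [551.8, -54.4, 49.7]
orientation: [[-0.186, 0.983, -0.004], [0.983, 0.186, 0.0], [0.001, -0.004, -1.0]]
ft_force: [-9.4, -2.1, 2.1]
finger_gap: 14.6
```

```bash
python3 - <<'E'
from h import *
from plant import status,cams
for i in range(3):
    c=cams.capture("side")
    o=status.get_obs();print(o["t"],o["ft_force"].round(2),o["torque"].round(3),o["eef_pos"].round(2))
E
```

```text
22.5 [-10.31  -2.14   2.91] [-0.305  1.235 -0.068] [551.76 -54.41  49.66]
22.55 [-9.25 -2.75  2.67] [-0.369  1.249 -0.047] [551.77 -54.39  49.68]
22.6 [-9.88 -2.74  2.41] [-0.348  1.243 -0.116] [551.78 -54.39  49.68]
```

Steady axial push of about 10 N against the fourth ring, held for about a second. On release the tail would drop onto the second ring, because the clearance there is larger. So I'll ease the push, loosen the grip and lower the tail gently.

Call:
arm_command:
  translation:
    - [0, -0.0005, 0]
    - [0, -0.001, 0]
    - [0, -0.0014, 0]
    - [0, -0.0014, 0]
    - [0, -0.0014, 0.001]
    - [0, -0.0014, 0.002]
    - [0, -0.0014, 0.003]
    - [0, -0.0014, 0.003]
  turn: [0, 0, 0, 0, 0, 0, 0, 0]
  force: 20

```text
t: 23.4
eef_pos: [551.8, -54.7, 47.7]
orientation: [[-0.186, 0.983, -0.001], [0.983, 0.186, -0.0], [0.0, -0.001, -1.0]]
ft_force: [-9.1, -1.9, 6.9]
finger_gap: 14.7
```

```bash
python3 - <<'E'
from h import *
from plant import status,cams
o=status.get_obs();print(o["t"],o["ft_force"].round(2),o["torque"].round(3),o["eef_pos"].round(2),o["finger_gap"])
E
```

```text
23.4 [-9.09 -1.86  6.87] [-0.023  0.798  0.097] [551.77 -54.68  47.73] 14.743421711013223
```

Call:
arm_command:
  translation:
    - [0, -0.0006, -0.001]
    - [0, -0.001, -0.002]
    - [0, -0.001, -0.0025]
    - [0, -0.001, -0.0025]
    - [0, -0.001, -0.0025]
    - [0, -0.001, -0.0025]
    - [0, -0.001, -0.0025]
    - [0, -0.001, -0.0025]
  turn: [0, 0, 0, 0, 0, 0, 0, 0]

```text
t: 24.2
eef_pos: [551.6, -54.7, 49.9]
orientation: [[-0.186, 0.983, 0.001], [0.983, 0.186, -0.0], [-0.0, 0.001, -1.0]]
ft_force: [-0.8, 1.5, 0.1]
finger_gap: 14.7
```

```bash
python3 - <<'E'
from h import *
from plant import status,cams
c=cams.capture("side")
o=status.get_obs();print(o["t"],o["ft_force"].round(2),o["torque"].round(3),o["eef_pos"].round(2),o["finger_gap"])
crop(c,220,185,60,90,6,"pics/s10.png")
E
```

```text
24.25 [-0.67  0.32  0.79] [ 0.041 -0.029  0.047] [551.58 -54.72  49.92] 14.5479959967504
```

View pics/s10.png

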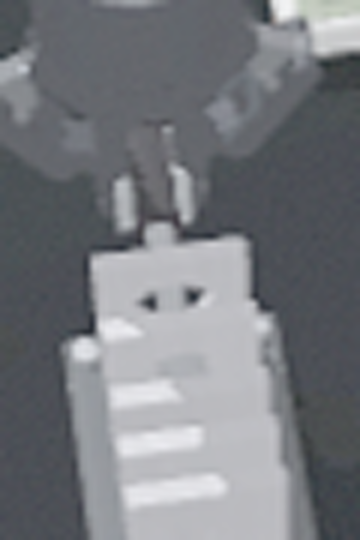

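Call:
arm_command:
  translation:
    - [0, 0, 0]
    - [0, 0, 0]
    - [0, 0, 0]
    - [0, 0, 0]
    - [0, 0, 0]
    - [0, 0, 0]
    - [0, 0, 0]
    - [0, 0, 0]
  turn: [0, 0, 0, 0, 0, 0, 0, 0]
  grip: 0.2

```text
t: 25.05
eef_pos: [551.3, -54.7, 49.8]
orientation: [[-0.186, 0.983, 0.0], [0.983, 0.186, 0.0], [0.0, 0.0, -1.0]]
ft_force: [-0.5, 0.0, -0.1]
finger_gap: 34.0
```

```bash
python3 - <<'E'
from h import *
from plant import status,cams
c=cams.capture("side");pickle.dump(c,open("side11.pkl","wb"))
o=status.get_obs();print(o["t"],o["ft_force"].round(2),o["torque"].round(3),o["eef_pos"].round(2),o["finger_gap"])
crop(c,220,175,60,90,6,"pics/s11.png")
E
```

```text
25.1 [-0.29  0.56 -0.09] [-0.013  0.009  0.048] [551.27 -54.74  49.79] 34.15368613201571
```

View pics/s11.png

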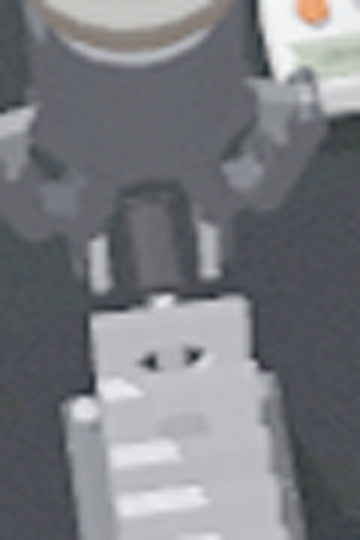

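Released; the tail settled a little. Lifting clear to inspect.

Call:
arm_command:
  translation:
    - [0, 0, -0.005]
    - [0, 0, -0.02]
    - [0, 0, -0.045]
    - [0, 0, -0.075]
    - [0, 0, -0.105]
    - [0, 0, -0.135]
    - [0, 0, -0.15]
    - [0, 0, -0.15]
  turn: [0, 0, 0, 0, 0, 0, 0, 0]

```text
t: 25.9
eef_pos: [553.0, -55.3, 203.2]
orientation: [[-0.186, 0.983, 0.006], [0.983, 0.186, -0.002], [-0.003, 0.005, -1.0]]
ft_force: [0.9, 0.3, 0.2]
finger_gap: 34.1
```

Call:
arm_command:
  translation:
    - [0, -0.01, 0]
    - [0, -0.03, 0]
    - [0, -0.06, 0]
    - [0, -0.09, 0]
    - [0, -0.115, 0]
    - [0, -0.135, 0]
    - [0, -0.14, 0]
    - [0, -0.14, 0]
  turn: [0, 0, 0, 0, 0, 0, 0, 0]

```text
t: 26.7
eef_pos: [412.6, -80.5, 198.5]
orientation: [[-0.185, 0.983, -0.002], [0.983, 0.185, 0.001], [0.001, -0.002, -1.0]]
ft_force: [0.3, -0.5, -0.0]
finger_gap: 33.9
```

```bash
python3 - <<'E'
from h import *
from plant import status,cams
for n in("top","side"):
    c=cams.capture(n);pickle.dump(c,open(f"{n}12.pkl","wb"));cv2.imwrite(f"pics/{n}12.png",c["frame"][:,:,::-1])
o=status.get_obs();print(o["t"],o["ft_force"].round(2),o["eef_pos"].round(2))
def cr(c,x0,y0,w,h,k,lo,hi):
    im=c["frame"][y0:y0+h,x0:x0+w,::-1].astype(float)
    im=(np.clip((im-lo)/(hi-lo),0,1)**.6*255).astype(np.uint8)
    im=cv2.resize(im,None,fx=k,fy=k,interpolation=cv2.INTER_NEAREST)
    for x in range(0,w,5): cv2.putText(im,str(x0+x),(x*k,8),0,.3,(0,255,255));im[:,x*k]=im[:,x*k]//2
    for y in range(0,h,5): cv2.putText(im,str(y0+y),(0,y*k+8),0,.3,(0,255,255));im[y*k]=im[y*k]//2
    return im
cv2.imwrite("pics/b12.png",np.hstack([cr(load("top",12),280,160,50,75,8,5,200),cr(load("side",12),225,195,50,75,8,5,200)]))
E
```

```text
26.8 [ 0.64  0.05 -0.59] [413.79 -80.56 199.2 ]
```

View pics/b12.png

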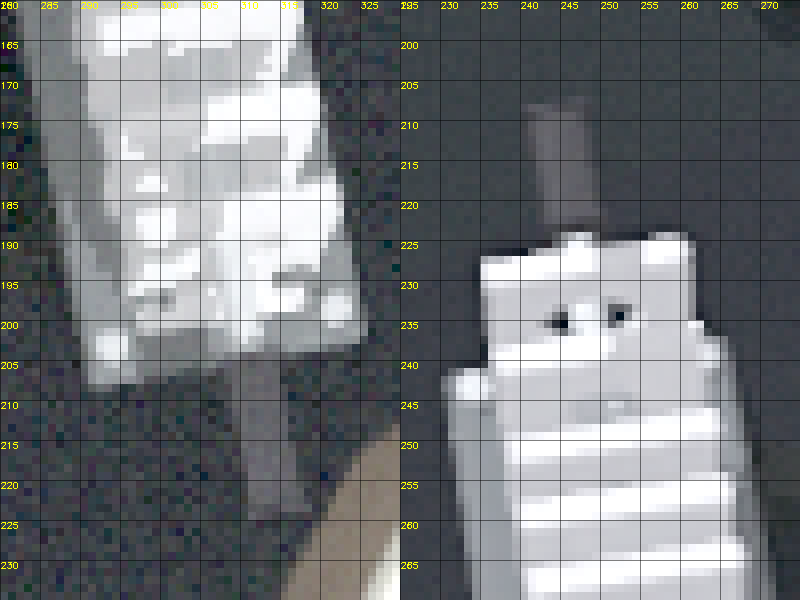

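View pics/side12.png

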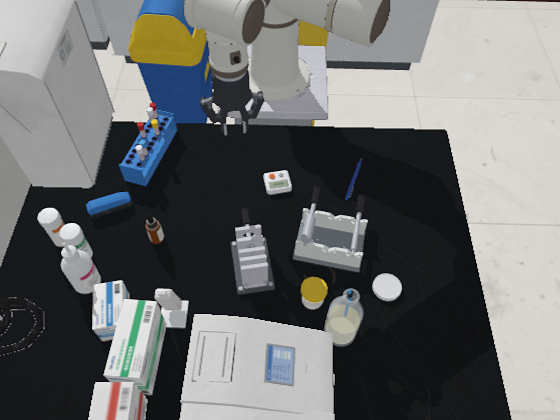

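```bash
python3 - <<'E'
from h import *
t=load("top",12);s=load("side",12)
y=np.radians(10.7);ex=np.array([np.cos(y),np.sin(y),0]);ey=np.array([-ex[1],ex[0],0])
Os=np.array([600.2,-44.8,0]);Ot=np.array([596.44,-43.67,0])
for nm,ps,pt in(("back",(244.3,207.4),(313.9,224.3)),("front",(246.8,223.2),(310.8,203.8))):
    f=lambda z:((onz(s,*ps,z)-Os)@ex,(onz(t,*pt,z)-Ot)@ex,(onz(s,*ps,z)-Os)@ey,(onz(t,*pt,z)-Ot)@ey)
    a,b=np.array(f(60)),np.array(f(80));k=(b-a)/20
    z=60-(a[0]-a[1])/(k[0]-k[1]);print(nm,"z",z,np.round(f(z),1))
g0=load("top")["frame"];g1=t["frame"]
d=cv2.absdiff(load("side")["frame"],s["frame"]).max(axis=2);m=(cv2.medianBlur(d,5)>40).astype(np.uint8)
n,l,st,ce=cv2.connectedComponentsWithStats(m);print(st[1:][st[1:,4]>8])
E
```

```text
back z 64.6680668464261 [-73.8 -73.8   1.4   1.1]
front z 67.65794438253154 [-27.5 -27.5   1.2  -0.4]
[[ 184    0   29   48  825]
 [ 201    0   63  133 3598]
 [ 264    0   15   23  270]
 [ 297    0   36   30  827]
 [ 370    0   20   43  467]
 [ 474    0   72   55 2035]
 [ 243  125    3    6   17]
 [ 333  208    6    9   36]
 [ 326  226    9   18  106]
 [ 246  233    5    4   13]
 [ 253  236    7    3   19]
 [ 301  276   25   23  434]]
```

```bash
python3 - <<'E'
from h import *
for n in("top","side"):
    for i in(0,12):
        f=load(n,i)["frame"];h=cv2.cvtColor(f,cv2.COLOR_RGB2HSV)
        m=cv2.inRange(h,(20,120,80),(35,255,255))
        m=m[(120 if n=="top" else 260):(160 if n=="top" else 315),(225 if n=="top" else 290):(262 if n=="top" else 335)]
        M=cv2.moments(m,True);print(n,i,M["m00"],M["m10"]/M["m00"],M["m01"]/M["m00"])
t=load("top",12);cv2.imwrite("pics/t12.png",t["frame"][:,:,::-1])
E
```

```text
top 0 477.0 20.09643605870021 17.945492662473793
top 12 461.0 20.119305856832973 17.932754880694144
side 0 566.0 23.66254416961131 28.842756183745582
side 12 557.0 23.757630161579893 28.953321364452425
```

View pics/t12.png

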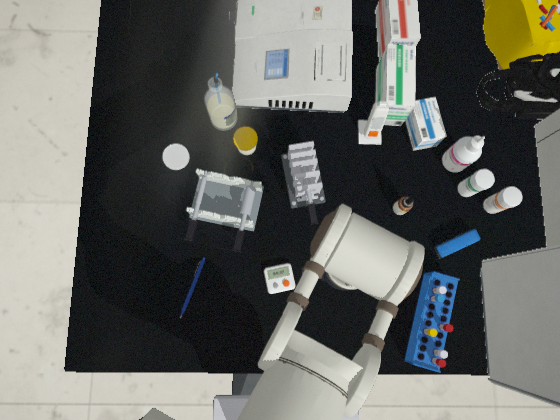

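Cup, timer, pen and dish haven't moved (the cup only looks darker), and both other plungers are still in the rack. The middle plunger sits in the rings with its grip towards the robot. Handing in.

```bash
python3 -c "
from plant import order,status
print(order.close_job(),status.get_obs()['t'])"
```

```text
the job is handed in; nothing more can be done
the job is handed in; nothing more can be done
```

The middle plunger has the **18 mm head**: it passed the 30, 25.5 and 19.5 mm rings and the 13.5 mm ring stopped it. I pressed it home at about 10 N for roughly a second, let go and handed the job in at about 27 s, with the gripper well clear.

**Last checks**
- **Nose position:** after release, the two views put the nose about 76.5 mm along the gauge axis, good to about 1.5 mm. The fourth ring's front face is at 76 mm and about 77 mm is expected, so this fits, but the cameras can't show a last-millimetre back-off.
- **Forces:** the highest readings were about 10.5 N along the axis while pressing and about 11.5 N in total during the step below. I only read forces between moves, so a brief higher peak would not have shown.
- **Other items:** both other plungers are still in the rack. The cup measured unmoved, and the timer, pen and dish look unmoved.

**What did not go as planned**
- **Lowering the tail:** before letting go I tried to lower the tail gently. The upward force rose to 7 N, so I undid it and released with almost no load.
- **Resting angle:** the plunger now sits about 4° tail-down within the ring clearances.
- **Camera disagreement:** the two cameras disagreed by about 3 mm on the gauge position, so I lined up the insertion within each view. It went in without side contact.

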